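# Slide the tall tool crate into its bay and shut the keeper behind it

### The job

Clear the saddler's bench: push the tall, heavy tool crate along the table into its wooden bay until it stands squarely against the back stop, pushing low on its sole so that it slides and does not tip. Then push the flat steel keeper bar round until it is fully shut behind it. Do not lift or carry the crate, and leave the other things on the bench where they stand.

Things in the scene. Friction and masses are not known exactly. Their poses are not given: they have to be found in the camera images.
- crate: Tall plywood tool crate, 1.1 to 1.7 kg, loose on the table: a dark wooden sole 140 (x) x 120 (y) x 36 mm high, and on it a box 90 x 120 mm, up to 166 mm high, flush with the sole in front (+x); the sole juts out 50 mm behind the box. Round handle across the top, up to 246 mm. Origin: centre of the sole's underside; +x is the front, which enters the bay first; z up.
- crate_push (a point): Middle of the upright rear face of the crate's sole (face 120 mm wide, 36 mm high, looking to the crate's -x), 70 mm behind the crate's origin, 18 mm above the table: the place to push. Sliding takes about 6 to 20 N. Pushed on the box above about 50 mm height the crate may tip over forwards.
- bay: Fixed wooden bay. Origin on the table under the middle of the back stop's inner face (x = 0; stop 90 mm high); the crate goes in along the bay's +x, its own +x the same way. Cheeks 60 mm high: straight from x = -85 to 0 mm and 144 mm apart, then flaring to about 220 mm apart at x = -155 mm. Crate home: its origin at x = -70 mm, y within 12 mm of 0, rear face of the sole at x = -140 mm.
- keeper (a joint): Angle q of the keeper, a flat steel bar 125 mm long, 14 mm thick, 22 to 52 mm above the table, turning about an upright pivot. q = 0: shut against its stop, across the mouth along the bay's +y, 13 mm clear of a crate that is home. From the pivot the bar points along (-sin q, cos q) in the bay's x, y. Starts at 1.7 to 2.2 (limit 2.5), stays where left (friction 0.08 N m).
- keeper_pivot (a point): Axis of the keeper's pivot, at x = -160 mm, y = -132 mm in the bay's frame, 37 mm above the table (mid-height of the bar). Pivot boss 22 mm across.
- keeper_mid (a point): Middle of the keeper bar, 62.5 mm from its pivot, at mid-height and mid-thickness.
- wax_tin: Round steel tin, 64 mm across, 45 mm high, stands beside the bay on its +y side; leave alone. Origin under its centre.
- spool: Wooden spool, 48 mm across, 60 mm high, stands beside the bay on its -y side; leave alone. Origin under its centre.
- oil_bottle: Amber bottle, 60 mm across, 150 mm high; leave alone. Origin under its centre.
- mallet: Wooden mallet standing on its head, 74 mm across, 190 mm high; leave alone. Origin under its centre.
- hammer: Hammer lying on the table; leave alone. Origin beneath its middle, x along it.
- awl_cup: White ceramic cup, 72 mm across, 85 mm high; leave alone. Origin under its centre.
- edge_block: Cork block 50 x 50 x 30 mm; leave alone. Origin under its centre.

How it is judged (in metres and radians):
On the way, in this order (a step that is already met when the one before it is completed fails the run):
1. the crate stands squarely against the back stop of the bay, the keeper still open (x of crate in the frame of bay above -0.08 m and angle between the x axis of crate and the x axis of bay, either way round below 0.09 rad and y of crate in the frame of bay between -0.025 and 0.025 m and angle between crate's own z axis and vertical below 0.05 rad and value of joint keeper above 0.5 rad), for 0.2 s.
2. the keeper is shut behind the crate (x of crate in the frame of bay above -0.08 m and angle between the x axis of crate and the x axis of bay, either way round below 0.09 rad and y of crate in the frame of bay between -0.025 and 0.025 m and value of joint keeper below 0.1 rad), for 0.2 s.
At the end, for the whole second after the job is handed in: The crate stands upright and at rest in the bay, within 10 mm of the back stop and square to it within 5 degrees, and the keeper bar is shut behind it (within 0.1 rad of its stop) (all of step 2 and angle between crate's own z axis and vertical below 0.05 rad and height (world z) of crate below 0.006 m and linear speed of crate below 0.02 m/s); the robot touches nothing.
It fails at once if the crate tips (leans more than 8 degrees) (angle between crate's own z axis and vertical above 0.14 rad).
It fails at once if the crate is lifted off the table (height (world z) of crate above 0.015 m).
It fails at once if another thing on the bench is shifted by more than 25 mm (distance of any of wax_tin, spool, oil_bottle, mallet, hammer, awl_cup, edge_block from where it was at the start of the episode above 0.025 m).
It also fails if it takes over 64 s, if anything falls off the work surface, if the arm or the gripper's body presses on something with over 40 N, if the wrist force passes 120 N, or if a joint passes its speed limit or range.

### The arm

A 6-joint arm with a two-finger parallel gripper is mounted at the origin on the work surface. World frame = base frame: x ahead of the robot, y to its left, z up, the work surface at z = 0. Lengths are in mm, angles in degrees, forces in N, time in s.
With the tool pointing down it reaches from about 350 to 850 mm from the base axis. Payload 8.1 kg.
Tool frame: the origin (TCP) lies midway between the tips of the shut fingers; the grasp point (between the pads) lies 19 mm behind it; z points along the fingers, y is the direction in which the jaws open and shut (so a half turn about z gives the same grasp; the last joint's range is limited). The gripper opens to 85 mm and grips with 20 to 120 N. Pads are 22 mm wide; open, the fingers measure 114 mm over their backs; the gripper's body (76 mm by 85 mm) begins 54 mm behind the grasp point. The pads swing forward as they close: fully open they stand 13 mm farther back than shut.
Start: joints at [-81.326, 7.471, 85.268, -0, 87.261, -4.893], TCP at [140.776, -583.256, 231.292] pointing down, gripper open.
Joint ranges: [-169.43, 169.43], [-51.17, 129.36], [1.28, 143.12], [-76.62, 256.62], [0, 156.53], [-152.29, 152.29]. Speed limits (degrees/s): [136.94, 136.94, 159.86, 180, 180, 180].

### API

Orientations are given as [roll, pitch, yaw] about the fixed x, y, z axes, in that order (R = Rz(yaw) Ry(pitch) Rx(roll)).
In Python, from bench import telemetry, snapshot, camera_params, job gives the robot as it stands. The module is installed in compiled form; this text tells all that it offers.
- The arm moves only by the shell command python3 -m jog 'ROWS' [FORCE]. ROWS is JSON, a list that holds one entry, the list of rows, each a list of 7 numbers: the shift along the tool's x, y, z in units of 50 mm (1.0 is 50 mm), then the turn, a rotation vector about the tool's x, y, z in units of 2 pi rad (1.0 is 2 pi rad), then the opening, from 0 (shut) to 1 (fully open). In form: [[[dx, dy, dz, rx, ry, rz, claw], ...]]. A call has 1 to 12 rows; each row shifts and turns the commanded pose from where the row before left it, along the tool's axes as they then stand; what a row does not reach is not made up. A row lasts 1/8 s, in which the tool goes at most 62.5 mm and 10.7 degrees, less where a joint would pass 70% of its speed; a pose out of reach is approached as far as the arm can. A call with a number of a shift or a turn outside -1 to 1 is refused whole. A call with a gripper value outside its range is refused whole. The fingers move at their own pace and stop on an object; FORCE is the grip in N (left out, the last holds). Time passes only in rows, so rows that do not move let the fingers close. It gives the time, the measured TCP pose, the force and the opening at its end, in the units of the state.
- telemetry.sense(): the state, without advancing time (a new reading comes with each control period).
- snapshot(name): name is "side" or "top" or "wrist"; returns (picture, depth): 384x512x3 uint8, red, green, blue; 384x512 float32, mm along the optical axis (not along the pixel's ray), 0 where there is no reading.
- camera_params(name): a dict with "K" (3x3 intrinsics, pixels), "extrinsics" (4x4, takes a point from camera to world coordinates). Camera axes: x right, y down, z forward; pixel columns grow to the right and rows downward; lengths in mm; the calibration is good to about 2 mm. A picture is of the moment at which its call begins: read the wrist's pose just before it. camera_params takes no time and is no camera call; for the wrist camera it gives the pose at the moment of the call.
- job.hand_in(): hands the job in, once; it reports no verdict.
The state is a dict: "time": time; "joint_pos": joint angles; "qd": joint speeds; "joint_efforts": joint torques, N m; "tool_pos": TCP position; "tcp_rot": TCP orientation; "ft_force": force on the tool from outside, world axes, zero at the start; "wrist_torque": the same for the moment, N m; "finger_gap": finger opening in mm.
Only numpy, scipy, OpenCV 4.12 (cv2) and the standard library are available. Lean on these libraries where they do the work, as an engineer would, in place of code of your own. Each camera call takes 0.05 s, during which the arm holds its last target. There are 200 camera calls.

## Working session

There is one attempt and no reset: what is moved stays moved. The work goes in short steps, Python scripts to look and compute and a shell command to move; the robot and the scene stay as the last step left them, time stands still between calls to the robot, and variables do not carry over. Pictures are saved under pics/ and viewed, about 8 in all and at most 12, crops included, and the job is handed in when it is done.

```bash
mkdir -p pics; cat > h.py <<'E'
import numpy as np, cv2
from bench import telemetry, snapshot, camera_params, job
def shot(name,fn):
    p=camera_params(name); im,d=snapshot(name)
    cv2.imwrite(f'pics/{fn}.png',im[:,:,::-1]); np.savez(f'pics/{fn}.npz',im=im,d=d,K=p['K'],T=p['extrinsics'])
def world(fn):
    z=np.load(f'pics/{fn}.npz'); d=z['d']; v,u=np.mgrid[:384,:512]; K=z['K']
    c=np.stack([(u-K[0,2])/K[0,0]*d,(v-K[1,2])/K[1,1]*d,d],-1)
    T=z['T']; w=c@T[:3,:3].T+T[:3,3]; w[d==0]=np.nan; return w
E
python3 - <<'E'
from h import *
shot('top','top0'); shot('side','side0')
a=cv2.imread('pics/top0.png'); cv2.imwrite('pics/top0b.png',cv2.resize(a,(800,600)))
print(telemetry.sense())
for n in('top','side'): print(camera_params(n))
E
```

```text
{'time': 0.1, 'joint_pos': array([-8.13259528e+01,  7.50987463e+00,  8.53223100e+01,  4.14204004e-04,
        8.72599944e+01, -4.89255948e+00]), 'qd': array([-0.04220193, -0.07565732, -0.17003245, -0.00914327, -0.01916702,
        0.08005546]), 'joint_efforts': array([ 3.17664471e-04, -5.70952713e+01, -5.01943266e+01, -2.18878736e-04,
        8.15481821e-03, -3.81535938e-05]), 'tool_pos': array([ 140.70271721, -582.77957383,  230.36575697]), 'tcp_rot': array([-1.79908192e+02, -8.27390208e-03,  1.35665799e+01]), 'ft_force': array([ 0.29336262, -0.673198  , -0.1799427 ]), 'wrist_torque': array([-0.05315226, -0.00955303, -0.04427875]), 'finger_gap': 85.3260803080254}
{'K': array([[474.30361733,   0.        , 261.79570512],
       [  0.        , 474.30361733, 189.74901119],
       [  0.        ,   0.        ,   1.        ]]), 'extrinsics': array([[ 2.44340762e-02, -9.90717258e-01,  1.33724679e-01,
         3.40451560e+02],
       [-9.99700192e-01, -2.44261473e-02,  1.70009723e-03,
        -7.89720048e+01],
       [ 1.58206305e-03, -1.33726128e-01, -9.91017063e-01,
         1.50712034e+03],
       [ 0.00000000e+00,  0.00000000e+00,  0.00000000e+00,
         1.00000000e+00]])}
{'K': array([[377.76938654,   0.        , 255.87397526],
       [  0.        , 377.76938654, 198.35298699],
       [  0.        ,   0.        ,   1.        ]]), 'extrinsics': array([[-8.71997536e-01, -2.69642759e-01,  4.08549971e-01,
         1.16098940e+02],
       [-4.89070004e-01,  4.44511364e-01, -7.50479965e-01,
         6.78669550e+02],
       [ 2.07563838e-02, -8.54226217e-01, -5.19487000e-01,
         5.64031468e+02],
       [ 0.00000000e+00,  0.00000000e+00,  0.00000000e+00,
         1.00000000e+00]])}
```

View pics/top0b.png

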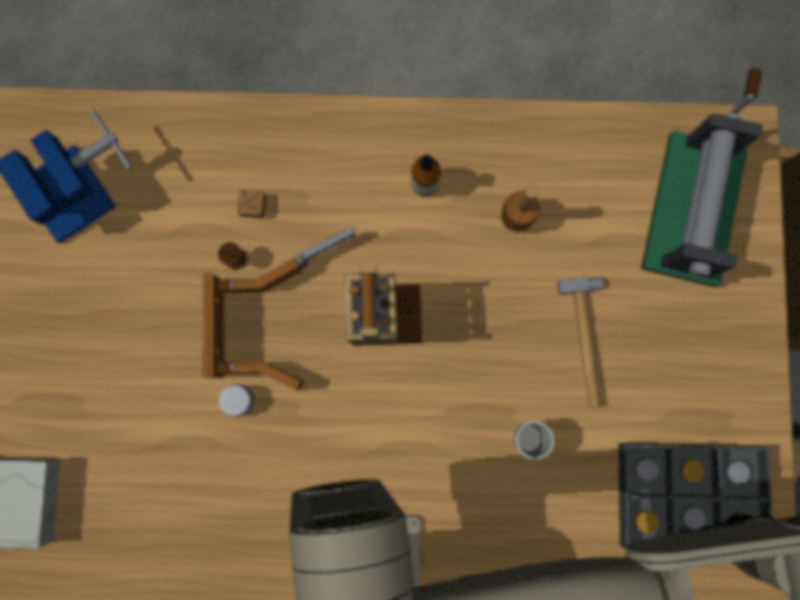

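View pics/side0.png

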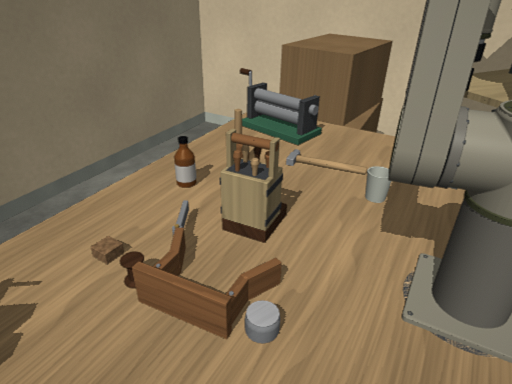

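The bay (800-px view, stop at x≈212, y≈275–375) opens towards −y. The crate at (372,308) points nearly at it, and the keeper at (325,245) is open. I'll measure these from the depth data.

```bash
python3 - <<'E'
from h import *
w=world('top0'); s=512/800
def reg(x0,x1,y0,y1,z0,z1,label,f='top0'):
    W=world(f)
    r=W[int(y0*s):int(y1*s),int(x0*s):int(x1*s)].reshape(-1,3); r=r[(r[:,2]>z0)&(r[:,2]<z1)]
    rc=cv2.minAreaRect(r[:,:2].astype(np.float32)); print(label,len(r),np.median(r,0).round(1),'rect',np.round(rc[0],1),np.round(rc[1],1),round(rc[2],2)); print(np.round(cv2.boxPoints(rc),1).tolist())
reg(195,222,262,385,80,98,'stop top')
reg(335,430,255,350,20,60,'sole')
reg(335,430,255,350,120,172,'box')
reg(335,430,255,350,200,260,'handle')
reg(305,362,222,262,42,60,'keeper')
reg(220,262,270,300,50,70,'cheek -y'); reg(220,262,355,378,50,70,'cheek +y')
reg(250,310,365,395,50,70,'flare +y');reg(255,297,255,290,50,70,'flare -y')
reg(210,262,380,425,35,60,'tin');reg(212,252,236,275,45,75,'spool')
reg(0,799,250,350,-10,10,'table')
E
```

```text
stop top 461 [469.9 308.1  90.2] rect [469.4 308.2] [196.7  20.7] 3.88
[[370.6000061035156, 311.8999938964844], [372.0, 291.20001220703125], [568.2000122070312, 304.5], [566.7999877929688, 325.20001220703125]]
sole 636 [504.1 -73.8  36.5] rect [504.6 -29.6] [121.3 140.1] 3.26
[[440.1000061035156, 36.900001525878906], [448.0, -103.0], [569.2000122070312, -96.0999984741211], [561.2000122070312, 43.79999923706055]]
box 760 [498.1 -15.9 166.8] rect [502.8  -5.2] [121.9  90.3] 2.91
[[439.6000061035156, 36.79999923706055], [444.20001220703125, -53.400001525878906], [565.9000244140625, -47.20000076293945], [561.2999877929688, 43.0]]
handle 594 [504.4  -6.5 243.2] rect [502.9  -5.6] [119.9  72.3] 1.86
[[441.79998779296875, 28.600000381469727], [444.1000061035156, -43.70000076293945], [564.0, -39.79999923706055], [561.5999755859375, 32.400001525878906]]
keeper 175 [643.6  88.2  51.7] rect [644.2  89. ] [ 15.1 112.2] 29.08
[[610.4000244140625, 134.39999389648438], [664.9000244140625, 36.400001525878906], [678.0, 43.70000076293945], [623.5, 141.6999969482422]]
cheek -y 187 [554.4 259.5  60.2] r
[... 722 characters left out ...]
, 139.60000610351562], [616.5, 152.8000030517578], [560.0, 238.10000610351562]]
tin 314 [325.6 261.3  45. ] rect [326.7 260.6] [60.9 57.8] 88.13
[[296.79998779296875, 231.10000610351562], [354.6000061035156, 229.3000030517578], [356.6000061035156, 290.1000061035156], [298.79998779296875, 292.0]]
spool 183 [614.1 284.   60.3] rect [613.5 284. ] [45.5 44.6] 0.52
[[590.5999755859375, 306.1000061035156], [591.0, 261.5], [636.5, 261.8999938964844], [636.0999755859375, 306.5]]
table 26900 [533.6 -72.2   0.7] rect [538.7 -39.6] [ 206.  1623.5] 1.41
[[415.79998779296875, 769.4000244140625], [455.70001220703125, -853.5999755859375], [661.7000122070312, -848.5999755859375], [621.7000122070312, 774.5]]
```

Sizes match the spec: sole 140×121, cheeks 143 apart, stop height 90. That gives:

- **Bay:** origin about (470,298), heading 93.9°.
- **Crate:** about (504.6,−29.6), heading 93.2°, which is bay (−329,−12).
- **Keeper:** q≈2.0.

I'll turn the tool to the bay heading and then go behind the crate.

```bash
python3 -m jog '[[[0,0,0,0,0,-0.0279,1],[0,0,0,0,0,-0.0279,1],[0,0,0,0,0,-0.0279,1],[0,0,0,0,0,-0.0279,1],[0,0,0,0,0,-0.0279,1],[0,0,0,0,0,-0.0279,1],[0,0,0,0,0,-0.0279,1],[0,0,0,0,0,-0.0279,1]]]'
python3 -m jog '[[[0.678,0.665,0,0,0,0,1],[0.678,0.665,0,0,0,0,1],[0.678,0.665,0,0,0,0,1],[0.678,0.665,0,0,0,0,1],[0.678,0.665,0,0,0,0,1],[0.678,0.665,0,0,0,0,1],[0.678,0.665,0,0,0,0,1],[0.678,0.665,0,0,0,0,1],[0.678,0.665,0,0,0,0,1],[0.678,0.665,0,0,0,0,1],[0.678,0.665,0,0,0,0,1],[0.678,0.665,0,0,0,0,1]]]'
python3 - <<'E'
from h import *
print(camera_params('wrist')['extrinsics'].round(2), telemetry.sense())
shot('side','side1')
E
```

```text
time: 1.1
tool_pos: [140.7, -582.9, 230.6]
tcp_rot: [-180.0, -0.1, 94.3]
ft_force: [-0.6, -0.3, -0.3]
finger_gap: 85.6
time: 2.6
tool_pos: [511.7, -148.7, 230.9]
tcp_rot: [-180.0, -0.0, 93.9]
ft_force: [1.0, -0.0, 1.0]
finger_gap: 85.4
[[ 1.0000e+00  7.0000e-02  2.0000e-02  5.0604e+02]
 [ 7.0000e-02 -9.5000e-01 -2.9000e-01 -7.4820e+01]
 [-0.0000e+00  2.9000e-01 -9.6000e-01  3.7298e+02]
 [ 0.0000e+00  0.0000e+00  0.0000e+00  1.0000e+00]] {'time': 2.6, 'joint_pos': array([-2.17173711e+01, -2.91476059e+00,  9.59713795e+01, -4.49341922e-03,
        8.69733349e+01, -2.56383745e+01]), 'qd': array([ 39.94220535,  22.7292281 , -21.61139615,  -0.14935215,
        -1.2808791 ,  39.70970633]), 'joint_efforts': array([ -3.30803163, -50.21893144, -47.59354234,   0.16965961,
         0.29218736,  -1.42519165]), 'tool_pos': array([ 511.6580349 , -148.71211516,  230.90136276]), 'tcp_rot': array([-1.79971054e+02, -8.91543273e-03,  9.39212396e+01]), 'ft_force': array([ 1.00654342, -0.02125703,  1.03347803]), 'wrist_torque': array([ 0.01318919, -0.06530924,  0.02069763]), 'finger_gap': 85.40646281494912}
```

View pics/side1.png

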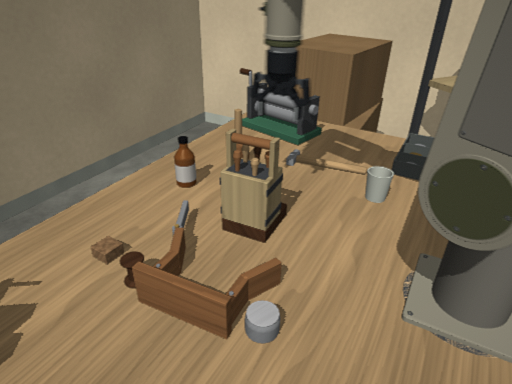

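The wrist camera sits 74 mm ahead of the TCP and 142 mm up, so an upright tool would hit the crate box with it. I'll lean the tool back 30° so the fingertips lead, then descend behind the sole.

```bash
python3 -m jog '[[[0,0,0,0,0.0278,0,1],[0,0,0,0,0.0278,0,1],[0,0,0,0,0.0278,0,1],[0,0,0,0,0,0,1],[0,0,0,0,0,0,1]]]'
python3 -m jog '[[[-0.284,0,0.4915,0,0,0,1],[-0.284,0,0.4915,0,0,0,1],[-0.284,0,0.4915,0,0,0,1],[-0.284,0,0.4915,0,0,0,1],[-0.284,0,0.4915,0,0,0,1],[-0.284,0,0.4915,0,0,0,1],[0,0,0,0,0,0,1],[0,0,0,0,0,0,1]]]'
python3 - <<'E'
from h import *
print(telemetry.sense()['joint_pos'],camera_params('wrist')['extrinsics'][:3,3])
E
```

```text
time: 3.28
tool_pos: [511.0, -150.2, 231.0]
tcp_rot: [-180.0, -29.9, 93.9]
ft_force: [-0.1, -0.0, -0.1]
finger_gap: 85.5
time: 4.28
tool_pos: [512.1, -150.0, 62.9]
tcp_rot: [179.9, -29.9, 94.1]
ft_force: [0.5, 0.4, 0.7]
finger_gap: 85.3
[-37.04154089  21.86907726  92.13871794  22.18996416  86.84358644
 -46.43540823] [ 511.57392683 -156.81377805  222.88593469]
```

```bash
python3 -m jog '[[[-0.19,0,0.329,0,0,0,1],[-0.19,0,0.329,0,0,0,1],[-0.19,0,0.329,0,0,0,1],[0,0,0,0,0,0,1],[0,0,0,0,0,0,1]]]'
python3 - <<'E'
from h import *
shot('side','side2'); print(telemetry.sense()['tool_pos'])
a=cv2.imread('pics/side2.png')[100:330,120:400]; cv2.imwrite('pics/side2c.png',cv2.resize(a,None,fx=2.5,fy=2.5))
E
```

```text
time: 4.9
tool_pos: [511.0, -150.1, 3.9]
tcp_rot: [-180.0, -30.1, 93.9]
ft_force: [-0.6, -0.0, 0.5]
finger_gap: 85.7
[ 511.35233829 -150.34359782    4.34380108]
```

View pics/side2c.png

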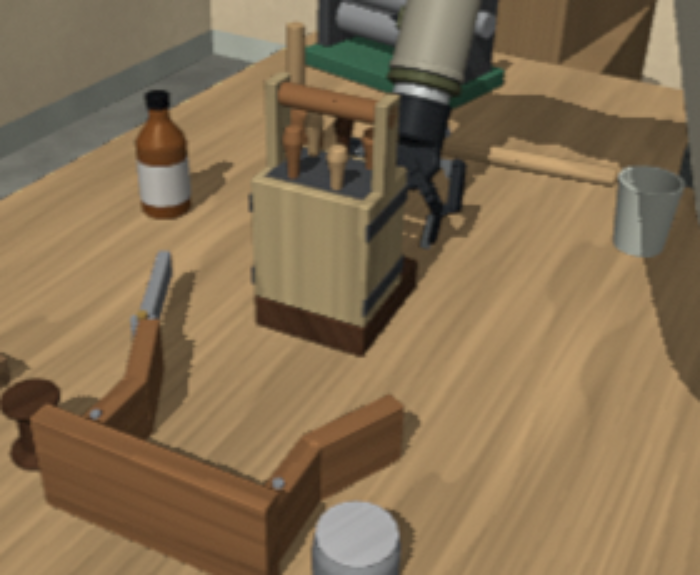

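The view shows the fingers low behind the sole, with everything clear. I'll make contact gently.

```bash
python3 -m jog '[[[0.173,0,0.1,0,0,0,1],[0.173,0,0.1,0,0,0,1],[0.173,0,0.1,0,0,0,1],[0.173,0,0.1,0,0,0,1],[0.0866,0,0.05,0,0,0,1],[0.0866,0,0.05,0,0,0,1],[0.0866,-0.004,0.05,0,0,0,1],[0.0866,-0.004,0.05,0,0,0,1],[0.0866,-0.004,0.05,0,0,0,1],[0.0866,-0.004,0.05,0,0,0,1]]]'
```

```text
time: 6.2
tool_pos: [506.2, -82.0, 4.1]
tcp_rot: [179.9, -29.8, 93.9]
ft_force: [0.6, -7.2, -1.5]
finger_gap: 85.4
```

```bash
python3 -m jog '[[[0.173,-0.009,0.1,0,0,0,1],[0.173,-0.009,0.1,0,0,0,1],[0.173,-0.009,0.1,0,0,0,1],[0.173,-0.009,0.1,0,0,0,1],[0.173,-0.009,0.1,0,0,0,1],[0.173,-0.009,0.1,0,0,0,1],[0.173,-0.009,0.1,0,0,0,1],[0.173,-0.009,0.1,0,0,0,1],[0.173,-0.009,0.1,0,0,0,1],[0.173,-0.009,0.1,0,0,0,1]]]'
cat >> h.py <<'E'
def crate(fn):
    W=world(fn).reshape(-1,3); W=W[(W[:,2]>140)&(W[:,2]<172)&(W[:,0]>400)&(W[:,0]<620)]
    hd=np.deg2rad(93.9); X=np.array([np.cos(hd),np.sin(hd)]); Y=np.array([-X[1],X[0]])
    rel=W[:,:2]-[469.8,297.8]; b=np.c_[rel@X,rel@Y]; b=b[(abs(b[:,1])<90)&(b[:,0]<20)]
    # front edge of box = front of crate
    rc=cv2.minAreaRect(b.astype(np.float32)); print(len(b),np.round(rc[0],1),np.round(rc[1],1),round(rc[2],2),'pcts',np.percentile(b,[1,50,99],axis=0).round(1).tolist())
E
python3 - <<'E'
from h import *
shot('top','top1'); crate('top0'); crate('top1')
a=cv2.imread('pics/top1.png')[100:290,90:330]; cv2.imwrite('pics/top1c.png',cv2.resize(a,None,fx=3,fy=3))
E
```

```text
time: 7.45
tool_pos: [495.0, 17.7, 4.1]
tcp_rot: [179.9, -29.9, 93.9]
ft_force: [1.0, -7.7, -1.3]
finger_gap: 85.2
1027 [-622.9  -20.5] [729.9 123.2] 1.58 pcts [[-979.2, -87.4], [-329.9, -30.7], [-259.9, 47.9]]
1177 [-561.2  -18.8] [849.7 123.4] 1.66 pcts [[-978.6, -87.5], [-219.6, -20.8], [-139.9, 52.6]]
```

View pics/top1c.png

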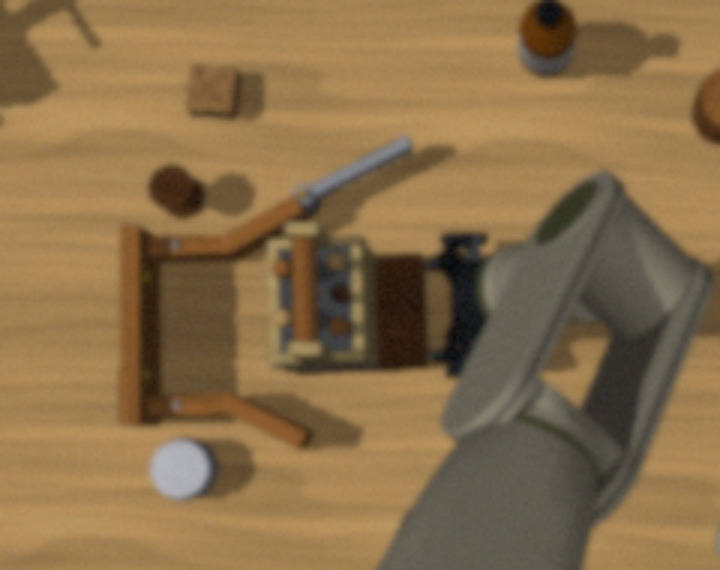

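The push is straight: the crate is entering the mouth with both fingertips on the sole. I'll tighten the crate estimator to the front part of the box.

```bash
sed -i 's/    # front edge.*/    m=np.percentile(b[:,0],98); b=b[b[:,0]>m-80]/' h.py; python3 - <<'E'
from h import *
crate('top0'); crate('top1')
E
```

```text
620 [-300.4  -12.2] [121.  82.] 89.46 pcts [[-340.5, -70.8], [-286.8, -6.9], [-259.4, 48.0]]
602 [-180.    -7.5] [122.2  81.4] 88.92 pcts [[-220.2, -66.8], [-189.5, -3.6], [-139.6, 53.3]]
```

```bash
python3 -m jog '[[[0.173,-0.012,0.1,0,0,0,1],[0.173,-0.012,0.1,0,0,0,1],[0.173,-0.012,0.1,0,0,0,1],[0.173,-0.012,0.1,0,0,0,1],[0.173,-0.012,0.1,0,0,0,1],[0.173,-0.012,0.1,0,0,0,1],[0.173,-0.012,0.1,0,0,0,1],[0.173,-0.012,0.1,0,0,0,1],[0.173,-0.012,0.1,0,0,0,1],[0.173,-0.012,0.1,0,0,0,1],[0.173,-0.012,0.1,0,0,0,1]]]'
python3 - <<'E'
from h import *
shot('top','top2'); crate('top2')
E
```

```text
time: 8.88
tool_pos: [480.8, 127.2, 4.0]
tcp_rot: [179.9, -29.9, 93.9]
ft_force: [1.1, -7.7, -0.7]
finger_gap: 85.5
587 [-68.7  -0.3] [121.   82.2] 89.88 pcts [[-109.4, -59.9], [-79.1, 2.5], [-28.5, 59.4]]
```

```bash
python3 -m jog '[[[0.087,0,0.05,0,0,0,1],[0.087,0,0.05,0,0,0,1],[0.087,0,0.05,0,0,0,1],[0.087,0,0.05,0,0,0,1],[0.087,0,0.05,0,0,0,1],[0.035,0,0.02,0,0,0,1],[0.035,0,0.02,0,0,0,1],[0.035,0,0.02,0,0,0,1]]]'
python3 -m jog '[[[0.02,0,0.012,0,0,0,1],[0.02,0,0.012,0,0,0,1],[0.02,0,0.012,0,0,0,1]]]'
```

```text
time: 9.93
tool_pos: [478.5, 157.9, 4.0]
tcp_rot: [179.9, -29.9, 93.9]
ft_force: [0.3, -16.2, 3.6]
finger_gap: 85.4
time: 10.3
tool_pos: [478.7, 158.3, 3.9]
tcp_rot: [179.9, -29.6, 94.0]
ft_force: [-7.1, -37.4, 11.5]
finger_gap: 85.2
```

The force rose to 37 N, so the crate is against the stop. I'll back off, rise, move over to the keeper's outer side with the gripper shut, and check the crate.

```bash
python3 -m jog '[[[-0.325,0,-0.1875,0,0,0,1],[-0.325,0,-0.1875,0,0,0,1],[-0.325,0,-0.1875,0,0,0,1],[-0.325,0,-0.1875,0,0,0,1],[0.22,0,-0.381,0,0,0,1],[0.22,0,-0.381,0,0,0,1],[0.22,0,-0.381,0,0,0,1],[0.22,0,-0.381,0,0,0,1],[0.22,0,-0.381,0,0,0,1]]]'
python3 -m jog '[[[0,0.7,0,0,0,0,0],[0,0.7,0,0,0,0,0],[0,0.7,0,0,0,0,0],[0,0.7,0,0,0,0,0],[0,0.7,0,0,0,0,0],[0,0.7,0,0,0,0,0],[0,0,0,0,0,0,0],[0,0,0,0,0,0,0],[0,0,0,0,0,0,0],[0,0,0,0,0,0,0]]]'
python3 - <<'E'
from h import *
shot('top','top3'); crate('top3'); print(telemetry.sense()['joint_pos'])
a=cv2.imread('pics/top3.png')[100:290,90:330]; cv2.imwrite('pics/top3c.png',cv2.resize(a,None,fx=3,fy=3))
E
```

```text
time: 11.42
tool_pos: [482.8, 87.2, 114.6]
tcp_rot: [-180.0, -30.0, 93.9]
ft_force: [0.1, 0.6, -0.7]
finger_gap: 85.6
time: 12.68
tool_pos: [691.8, 102.0, 114.3]
tcp_rot: [180.0, -30.0, 93.9]
ft_force: [0.5, -0.0, 1.0]
finger_gap: 0.0
621 [-39.1   0.3] [ 84.5 120.7] 0.44 pcts [[-80.9, -58.7], [-51.2, 3.6], [0.1, 60.3]]
[-10.62326927  30.84008892  74.38479797  29.14971828  83.89065413
 -20.06908762]
```

View pics/top3c.png

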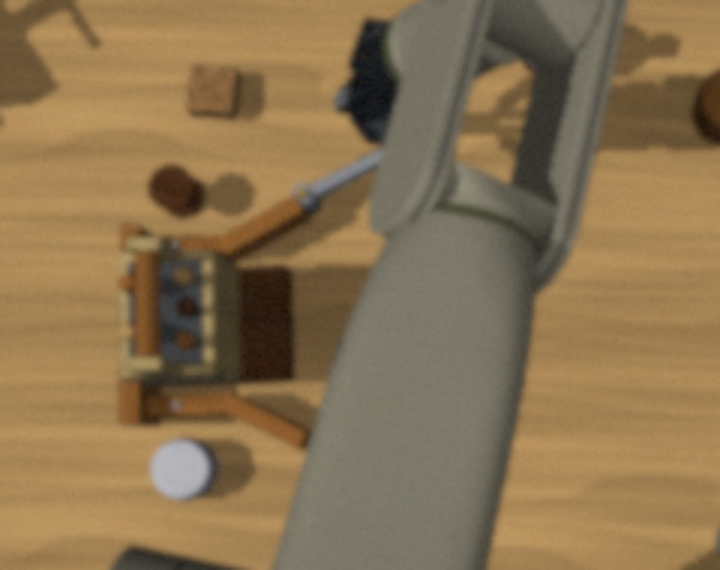

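The crate is home (front at 0, y≈0.3, square), and the fingertips at (345,100) are on the keeper's outer side. I'll descend and compute the sweep arc.

```bash
python3 -m jog '[[[-0.22,0,0.381,0,0,0,0],[-0.22,0,0.381,0,0,0,0],[-0.22,0,0.381,0,0,0,0],[-0.22,0,0.381,0,0,0,0],[0,0,0,0,0,0,0]]]'
python3 - <<'E'
from h import *
t=telemetry.sense()['tool_pos']; hd=np.deg2rad(93.9); X=np.array([np.cos(hd),np.sin(hd)]); Y=np.array([-X[1],X[0]])
r=t[:2]-[469.8,297.8]; p=np.array([r@X,r@Y]); print(t,p)
def P(q,o=20,R=80): return np.array([-160,-132])+R*np.array([-np.sin(q),np.cos(q)])-o*np.array([np.cos(q),np.sin(q)])
prev=p
for q in np.r_[2.05,1.95,np.arange(1.85,-.01,-.1)]:
    n=P(q); d=n-prev; prev=n; print(round(q,2),n.round(0),np.round([.866*d[0]/50,-d[1]/50,.5*d[0]/50],3))
E
```

```text
time: 13.35
tool_pos: [690.0, 102.6, 22.2]
tcp_rot: [-179.6, -30.1, 93.7]
ft_force: [-0.6, 0.5, -0.1]
finger_gap: 0.2
[689.97416196 102.59204291  22.23006991] [-209.73111952 -206.38717405]
2.05 [-222. -187.] [-0.208 -0.395 -0.12 ]
1.95 [-227. -180.] [-0.089 -0.129 -0.051]
1.85 [-231. -173.] [-0.078 -0.138 -0.045]
1.75 [-235. -166.] [-0.065 -0.147 -0.038]
1.65 [-238. -158.] [-0.052 -0.153 -0.03 ]
1.55 [-240. -150.] [-0.039 -0.159 -0.022]
1.45 [-242. -142.] [-0.025 -0.162 -0.014]
1.35 [-242. -134.] [-0.011 -0.164 -0.006]
1.25 [-242. -126.] [ 0.004 -0.165  0.002]
1.15 [-241. -118.] [ 0.018 -0.164  0.01 ]
1.05 [-239. -110.] [ 0.032 -0.161  0.018]
0.95 [-237. -102.] [ 0.046 -0.156  0.026]
0.85 [-233.  -94.] [ 0.059 -0.15   0.034]
0.75 [-229.  -87.] [ 0.072 -0.143  0.041]
0.65 [-224.  -80.] [ 0.084 -0.134  0.048]
0.55 [-219.  -74.] [ 0.095 -0.123  0.055]
0.45 [-213.  -69.] [ 0.105 -0.112  0.061]
0.35 [-206.  -64.] [ 0.114 -0.099  0.066]
0.25 [-199.  -59.] [ 0.122 -0.085  0.07 ]
0.15 [-192.  -56.] [ 0.129 -0.071  0.074]
0.05 [-184.  -53.] [ 0.134 -0.056  0.078]
```

```bash
python3 -m jog '[[[-0.104,-0.198,-0.06,0,0,0,0],[-0.104,-0.198,-0.06,0,0,0,0],[-0.089,-0.129,-0.051,0,0,0,0],[-0.078,-0.138,-0.045,0,0,0,0],[-0.065,-0.147,-0.038,0,0,0,0],[-0.052,-0.153,-0.03,0,0,0,0],[-0.039,-0.159,-0.022,0,0,0,0],[-0.025,-0.162,-0.014,0,0,0,0],[-0.011,-0.164,-0.006,0,0,0,0],[0.004,-0.165,0.002,0,0,0,0],[0.018,-0.164,0.01,0,0,0,0],[0.032,-0.161,0.018,0,0,0,0]]]'
python3 - <<'E'
from h import *
shot('side','side3'); print(telemetry.sense()['tool_pos'])
a=cv2.imread('pics/side3.png')[150:340,80:330]; cv2.imwrite('pics/side3c.png',cv2.resize(a,None,fx=3,fy=3))
E
```

```text
time: 14.85
tool_pos: [597.2, 66.1, 26.0]
tcp_rot: [180.0, -30.0, 93.9]
ft_force: [1.1, 1.1, -0.6]
finger_gap: -0.2
[596.19904632  66.37856864  25.76290129]
```

View pics/side3c.png

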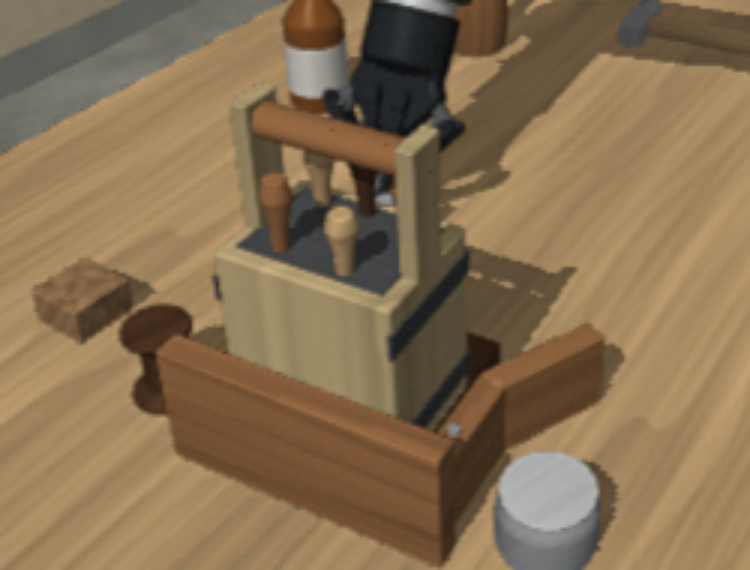

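The keeper is hidden behind the crate in this view, but the TCP is on the planned arc at bay (−240,−111). Continuing the sweep.

```bash
python3 -m jog '[[[0.046,-0.156,0.026,0,0,0,0],[0.059,-0.15,0.034,0,0,0,0],[0.072,-0.143,0.041,0,0,0,0],[0.084,-0.134,0.048,0,0,0,0],[0.095,-0.123,0.055,0,0,0,0],[0.105,-0.112,0.061,0,0,0,0],[0.114,-0.099,0.066,0,0,0,0],[0.122,-0.085,0.07,0,0,0,0],[0.129,-0.071,0.074,0,0,0,0]]]'
python3 - <<'E'
from h import *
shot('top','top4'); crate('top4'); print(telemetry.sense()['tool_pos'])
a=cv2.imread('pics/top4.png')[120:270,110:290]; cv2.imwrite('pics/top4c.png',cv2.resize(a,None,fx=4,fy=4))
E
```

```text
time: 16.02
tool_pos: [540.6, 110.4, 26.0]
tcp_rot: [-180.0, -30.0, 93.9]
ft_force: [1.5, -0.9, -0.9]
finger_gap: 0.0
613 [-39.5   0.4] [ 83.9 120.4] 0.12 pcts [[-80.9, -58.8], [-50.7, 3.9], [0.7, 60.3]]
[539.90992623 111.24672478  25.93366716]
```

View pics/top4c.png

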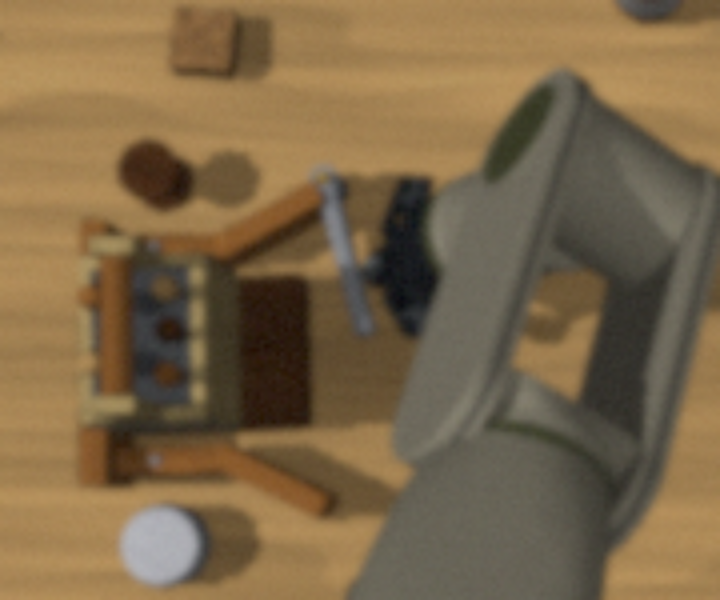

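The bar is at about 0.25 rad, with the fingertips on it at (372,270). Final push along bay +x, in small steps.

```bash
python3 -m jog '[[[0.069,-0.02,0.04,0,0,0,0],[0.069,-0.02,0.04,0,0,0,0],[0.069,0,0.04,0,0,0,0],[0.035,0,0.02,0,0,0,0]]]'
python3 -m jog '[[[0.035,0,0.02,0,0,0,0],[0.035,0,0.02,0,0,0,0]]]'
```

```text
time: 16.58
tool_pos: [537.8, 124.0, 25.9]
tcp_rot: [-180.0, -30.0, 93.9]
ft_force: [-1.4, -2.2, -0.4]
finger_gap: -0.1
time: 16.82
tool_pos: [537.6, 127.8, 26.0]
tcp_rot: [-180.0, -30.0, 93.9]
ft_force: [-0.0, -1.4, -0.2]
finger_gap: 0.2
```

```bash
python3 -m jog '[[[0.035,0,0.02,0,0,0,0],[0.035,0,0.02,0,0,0,0]]]'
python3 - <<'E'
from h import *
shot('top','top5'); W=world('top5').reshape(-1,3)
hd=np.deg2rad(93.9); X=np.array([np.cos(hd),np.sin(hd)]); Y=np.array([-X[1],X[0]])
rel=W[:,:2]-[469.8,297.8]; b=np.c_[rel@X,rel@Y,W[:,2]]
k=b[(b[:,2]>46)&(b[:,2]<57)&(b[:,1]>-125)&(b[:,1]<10)&(b[:,0]>-215)&(b[:,0]<-140)]
f=np.polyfit(k[:,1],k[:,0],1); print(len(k),'q~',-np.arctan(f[0]),np.polyval(f,-132),k.min(0),k.max(0))
E
```

```text
time: 17.08
tool_pos: [537.8, 128.7, 25.9]
tcp_rot: [180.0, -29.7, 93.9]
ft_force: [-6.9, -28.0, 7.9]
finger_gap: 0.1
175 q~ 0.004856244968415208 -159.17502135336306 [-178.50792659 -123.12851385   46.00274643] [-140.80066416   -6.52099416   56.99711767]
```

The force jumped to 28 N at the stop and q≈0.00, so the keeper is shut. I'll back straight off, rise and verify.

```bash
python3 -m jog '[[[-0.173,0,-0.1,0,0,0,0],[-0.26,0,-0.15,0,0,0,0],[-0.346,0,-0.2,0,0,0,0],[-0.346,0,-0.2,0,0,0,0],[0.22,0,-0.381,0,0,0,0],[0.22,0,-0.381,0,0,0,0],[0.22,0,-0.381,0,0,0,0],[0.22,0,-0.381,0,0,0,0],[0.22,0,-0.381,0,0,0,0],[0,0,0,0,0,0,0],[0,0,0,0,0,0,0]]]'
python3 - <<'E'
from h import *
shot('top','top6'); crate('top6'); W=world('top6').reshape(-1,3)
hd=np.deg2rad(93.9); X=np.array([np.cos(hd),np.sin(hd)]); Y=np.array([-X[1],X[0]])
rel=W[:,:2]-[469.8,297.8]; b=np.c_[rel@X,rel@Y,W[:,2]]
k=b[(b[:,2]>46)&(b[:,2]<57)&(b[:,1]>-115)&(b[:,1]<10)&(b[:,0]>-215)&(b[:,0]<-145)]
f=np.polyfit(k[:,1],k[:,0],1); print(len(k),'q~',-np.arctan(f[0]))
a=cv2.imread('pics/top6.png')[80:290,90:370]; cv2.imwrite('pics/top6c.png',cv2.resize(a,None,fx=2.8,fy=2.8))
E
```

```text
time: 18.5
tool_pos: [541.5, 67.0, 135.6]
tcp_rot: [-180.0, -30.0, 93.9]
ft_force: [-0.2, -0.4, -0.7]
finger_gap: 0.0
613 [-39.8   0.2] [ 83.3 120.5] 0.17 pcts [[-81.0, -58.8], [-51.9, 3.7], [0.9, 60.1]]
149 q~ -0.014269171648807049
```

View pics/top6c.png

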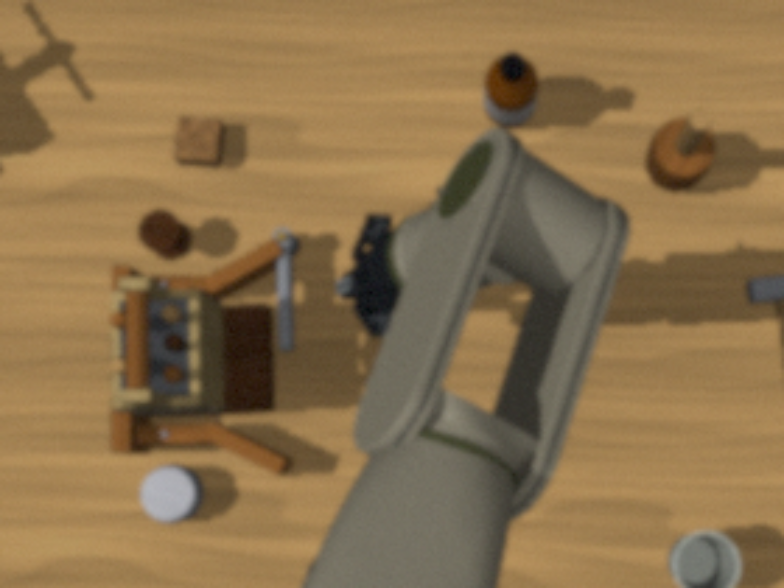

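The crate is home, the bar (285,290) is shut behind it, and the arm is clear. Nothing else looks moved, so I'm handing in.

```bash
python3 -c "from bench import job; print(job.hand_in())"
```

```text
the job is handed in; nothing more can be done
None
```

The crate is home against the back stop and the keeper is shut behind it. I handed the job in at about 18.5 s; no verdict was reported.

- **Crate:** I pushed it low on the sole with both open fingertips, tool leaned back 30°, at about 7–8 N until it met the stop (the last reading there was about 39 N). The last top picture puts its front within about 1 mm of the stop, y about 0.2 mm off centre and about 0.2° from square.
- **Keeper:** I swept it round with the shut fingers until it met its stop (about 30 N). After I backed off, its measured angle was about −0.01 rad, which is zero within measurement noise.
- **Robot and other things:** The arm is clear and the wrist force was near zero. The other things looked unmoved in the last top picture, judged by eye only. The hammer was only partly in that view.

No check failed or disagreed. The one side picture during the sweep did not show the keeper, because the crate hid it.

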